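# Throw the interlocked levers of a lab vacuum manifold

## Robot

A 7-joint arm with a two-finger parallel gripper is mounted at the origin on the work surface. World frame = base frame: x ahead of the robot, y to its left, z up, the work surface at z = 0. Lengths are in m, angles in rad, forces in N, time in s.
With the tool pointing down it reaches from about 0.4 to 0.875 m from the base axis. Payload 19.3 kg.
Tool frame: the origin (TCP) lies midway between the tips of the shut fingers; the grasp point (between the pads) lies bot.tcp_to_grasp behind it (bot.tcp_to_grasp is the distance from the TCP to the grasp point, in m); z points along the fingers, y is the line along which they close (so a half turn about z gives the same grasp; the last joint's range is limited). The gripper opens to 85 mm and grips with 20 to 120 N. Pads are 22 mm wide; open, the fingers measure 114 mm over their backs; the gripper's body (76 mm by 85 mm) begins 54 mm behind the grasp point. The pads swing forward as they close: fully open they stand 13 mm farther back than shut.
Start: joints at [-1.41, 0.521, -0.036, 1.599, 0.021, 1.021, -0.113], TCP at [0.143, 0.608, 0.231] pointing down, gripper open.
Joint ranges: [-2.91, 2.91], [-0.3, 2.13], [-1.5, 1.42], [0.17, 2.43], [-1.26, 4.41], [0.16, 1.93], [-2.52, 2.52]. Speed limits (rad/s): [1.89, 1.89, 2.39, 2.39, 3.01, 3.01, 3.01].

## Interface

Orientations are given as [roll, pitch, yaw] about the fixed x, y, z axes, in that order (R = Rz(yaw) Ry(pitch) Rx(roll)).
In Python, from workcell import observe, imaging, bot gives the robot as it stands.
- The arm moves only by the tool send_rows, never from a script. Its argument "plan" is text: rows parted by semicolons, each of 7 numbers parted by spaces: the shift along the tool's x, y, z in m, then the turn, a rotation vector about the tool's x, y, z in degrees, then the finger opening in m, from 0 to 0.0854. In form: dx dy dz rx ry rz claw; .... A call has 1 to 10 rows; each row is the pose to reach, as a shift and turn from the pose commanded when the call began, along the tool's axes at that moment; what a row does not reach only later rows make up. A row lasts 1/12 s, in which the tool goes at most 41.7 mm and 7.16 degrees, less where a joint would pass 70% of its speed; a pose out of reach is approached as far as the arm can. A call with a gripper value outside its range is refused whole. The fingers move at their own pace and stop on an object; "grip_force" is the grip in N (left out, the last holds). Time passes only in rows, so rows that repeat a pose let the fingers close. It gives the time, the measured TCP pose, the force, the opening and the grip force at its end, in the units of the state.
- observe(): the state, without advancing time (a new reading comes with each control period).
- imaging.grab_frame(name): name is "side" or "top"; returns a dict with "color" (420x560x3 uint8, red, green, blue), "fx", "fy", "cx", "cy" (pixels), "dist_coeffs" ([k1, k2, p1, p2, k3] as OpenCV has them; the pictures are not rectified), "eye" and "orientation" of the camera in the world. Camera axes: x right, y down, z forward; pixel columns grow to the right and rows downward; lengths in m; the calibration is good to about 2 mm. A picture is of the moment at which its call begins. There is no depth.
- bot.job_done(): hands the job in; it is judged then, once.
The state is a dict: "clock": time; "qpos": joint angles; "qd": joint speeds; "joint_efforts": joint torques, N m; "position": TCP position; "tool_rot": TCP orientation; "force": force on the tool from outside, world axes, zero at the start; "moment": the same for the moment, N m; "grip_width": finger opening in m; "finger_force": force on a finger pad.
Only numpy, scipy, OpenCV 4.12 (cv2) and the standard library are available. Lean on these libraries where they do the work, as an engineer would, in place of code of your own. Each camera call takes 0.05 s, during which the arm holds its last target. There are 200 camera calls.

## Task

Put the bench vacuum manifold into service: throw the three ball-knob levers fully over, away from the robot, and last of all the T-handled main lever, so that all four lie over against their stops. An interlock inside lets them go only one after another in an order that is not marked and is different every time, so feel for the one that is free: ease off and try another as soon as a lever stiffens, never force a blocked lever or lean hard on one at its stop, and leave the things around the manifold where they are.

Things in the scene. Friction and masses are not known exactly. Their poses are not given: they have to be found in the camera images.
- console: the bench vacuum manifold: fixed white housing 250 (x) x 360 (y) x 60 mm high, with a pipe along its far side. Origin at the centre of its underside, on the bench; its x axis points away from the robot (the way the levers are thrown), y to the left, z up. Its flat top (deck) is 60 mm above the bench; a round gauge (44 mm dia, 22 mm high) stands on the deck at the far side (x +100, y +70)
- lever_a (a joint): the rightmost (seen from the robot) lever (station lever), pivoting at console x 0, y -125, z +45 mm about the console's y axis. Rad: 0 leaning 0.45 towards the robot (starts at 0 to 0.05), 0.9 leaning 0.45 away against its stop (thrown). Stays where left. Free it takes 2 to 5 N at the knob all the way; blocked it stops at 0.08 to 0.1. It frees the next lever once over by about 0.8
- lever_a_knob (a point): centre of a black ball knob 28 mm dia on an 11 mm steel stem: the grip of lever_a, 100 mm from its pivot; 135 mm above the bench at either end of the throw, 145 mm midway
- stem_a (a joint): bending of the springy stem root of lever_a, rad, 0 unloaded, positive when the knob is pushed away from the robot ahead of its lever: 0.1 rad for about 15 N at the knob (1.5 N per mm at the knob). Bent more than 0.12 rad either way (about 18 N) the lever counts as forced; an ordinary free throw bends it about 0.02
- lever_b (a joint): the second from the right lever (station lever), pivoting at console x 0, y -50, z +45 mm about the console's y axis. Rad: 0 leaning 0.45 towards the robot (starts at 0 to 0.05), 0.9 leaning 0.45 away against its stop (thrown). Stays where left. Free it takes 2 to 5 N at the knob all the way; blocked it stops at 0.08 to 0.1. It frees the next lever once over by about 0.8
- lever_b_knob (a point): centre of a black ball knob 28 mm dia on an 11 mm steel stem: the grip of lever_b, 100 mm from its pivot; 135 mm above the bench at either end of the throw, 145 mm midway
- stem_b (a joint): bending of the springy stem root of lever_b, rad, 0 unloaded, positive when the knob is pushed away from the robot ahead of its lever: 0.1 rad for about 15 N at the knob (1.5 N per mm at the knob). Bent more than 0.12 rad either way (about 18 N) the lever counts as forced; an ordinary free throw bends it about 0.02
- lever_c (a joint): the third from the right lever (station lever), pivoting at console x 0, y +25, z +45 mm about the console's y axis. Rad: 0 leaning 0.45 towards the robot (starts at 0 to 0.05), 0.9 leaning 0.45 away against its stop (thrown). Stays where left. Free it takes 2 to 5 N at the knob all the way; blocked it stops at 0.08 to 0.1. It frees the next lever once over by about 0.8
- lever_c_knob (a point): centre of a black ball knob 28 mm dia on an 11 mm steel stem: the grip of lever_c, 100 mm from its pivot; 135 mm above the bench at either end of the throw, 145 mm midway
- stem_c (a joint): bending of the springy stem root of lever_c, rad, 0 unloaded, positive when the knob is pushed away from the robot ahead of its lever: 0.1 rad for about 15 N at the knob (1.5 N per mm at the knob). Bent more than 0.12 rad either way (about 18 N) the lever counts as forced; an ordinary free throw bends it about 0.02
- lever_main (a joint): the leftmost lever (main lever), pivoting at console x 0, y +115, z +45 mm about the console's y axis. Rad: 0 leaning 0.45 towards the robot (starts at 0 to 0.05), 0.9 leaning 0.45 away against its stop (thrown). Stays where left. Free it takes 2 to 5 N at the knob all the way; blocked it stops at 0.08 to 0.1.
- lever_main_knob (a point): centre of a black cross-bar (T-handle), 18 mm thick and 60 mm long along the console's y, on a 14 mm steel stem: the grip of lever_main, 100 mm from its pivot; 135 mm above the bench at either end of the throw, 145 mm midway
- stem_main (a joint): bending of the springy stem root of lever_main, rad, 0 unloaded, positive when the knob is pushed away from the robot ahead of its lever: 0.1 rad for about 15 N at the knob (1.5 N per mm at the knob). Bent more than 0.12 rad either way (about 18 N) the lever counts as forced; an ordinary free throw bends it about 0.02
- vial: bystander: amber glass vial, 24 mm dia x 50 mm, standing on the console's deck at the far side; origin at its underside
- slide_box: bystander: grey plastic slide box, 30 x 85 x 18 mm, lying on the console's deck at the robot's side, in front of the levers; origin at its underside
- beaker: bystander: glass beaker, 72 mm dia x 95 mm, standing right of the console; origin at its underside
- reagent_bottle: bystander: amber reagent bottle, 68 mm dia x 140 mm, standing left of the console; origin at its underside
- petri_dish: bystander: covered petri dish, 94 mm dia x 18 mm, on the bench near the robot; origin at its underside
- tube_rack: bystander: blue tube rack, 100 x 200 mm, with capped tubes up to 105 mm high, at the left; origin at its underside
- pipette: bystander: white pipette lying on the bench right of everything, about 230 mm long, 22 mm high; origin at its underside

How it is judged:
On the way:
1. the three ball-knob levers are fully over while the main lever is still back (value of joint each of lever_a, lever_b, lever_c above 0.8 rad and value of joint lever_main below 0.4 rad), for 0.2 s.
At the end, for the whole second after the job is handed in: all four levers are thrown over away from the robot (each joint above 0.8 of its 0.9 rad) and at rest, the main lever after the three others (value of joint each of lever_a, lever_b, lever_c, lever_main above 0.8 rad and velocity of joint each of lever_a, lever_b, lever_c, lever_main below 0.05 rad/s); the robot touches nothing.
It fails at once if a lever is forced: its stem bent more than 0.12 rad (about 18 N at the knob) (value of joint any of stem_a, stem_b, stem_c, stem_main above 0.12 rad or value of joint any of stem_a, stem_b, stem_c, stem_main below -0.12 rad).
It fails at once if a bystander is disturbed (moved more than 30 mm) (distance of any of vial, slide_box, beaker, reagent_bottle, petri_dish, tube_rack, pipette from where it was at the start of the episode above 0.03 m).
It also fails if it takes over 72 s, if anything falls off the work surface, if the arm or the gripper's body presses on something with over 40 N, if the wrist force passes 120 N, or if a joint passes its speed limit or range.

## Working session

There is one attempt and no reset: what is moved stays moved. The work goes in short steps, Python scripts to look and compute and a tool call to move; the robot and the scene stay as the last step left them, time stands still between calls to the robot, and variables do not carry over. Pictures are saved under pics/ and viewed, at most 10 in all, crops included, and the job is handed in when it is done.

Besides the shell and the picture viewer there is one more tool, called after "Call:" by a JSON object that holds its "name" and its "arguments". send_rows: Moves the arm, as the interface text tells. Its arguments: {"type":"object","properties":{"plan":{"type":"string"},"grip_force":{"type":"number"}},"required":["plan"]}

```bash
mkdir -p pics; ls
python3 - <<'E'
from workcell import observe, imaging, bot
import cv2
s=observe()
for k,v in s.items(): print(k,v)
print(bot.tcp_to_grasp)
for n in("side","top"):
    f=imaging.grab_frame(n); cv2.imwrite(f"pics/{n}0.png",cv2.resize(f["color"][:,:,::-1],(800,600),interpolation=cv2.INTER_CUBIC))
    print({k:v for k,v in f.items() if k!="color"})
E
```

```text
pics
clock 0.0
qpos [-1.41015565  0.52201209 -0.03632355  1.59999271  0.02120232  1.02108451
 -0.11276579]
qd [-1.42319673e-04 -9.06598019e-04  2.96281601e-04 -1.06637997e-04
 -4.49600928e-05 -4.48785590e-04 -1.75004624e-04]
joint_efforts [ 5.88291459e-04 -9.27068281e+01  1.98021345e+00 -3.69948220e+01
  1.79374247e-02  7.73346779e-03  9.09471453e-06]
position [0.14296055 0.60809421 0.23073244]
tool_rot [-3.14048411e+00  8.24167772e-05  2.91077385e+00]
force [0.35676317 0.54625977 0.75736878]
moment [0.01050526 0.00991076 0.07868796]
finger_force 0.0
grip_width 0.08519900647788713
0.0187
{'fx': 381.3865615481213, 'fy': 381.3865615481213, 'cx': 284.01301931689505, 'cy': 206.3114797801128, 'dist_coeffs': array([-0.01698893,  0.        ,  0.        ,  0.        ,  0.        ]), 'eye': array([ 0.19783014, -0.61924771,  0.92919713]), 'orientation': array([-2.41247435, -0.0067196 , -0.45125046])}
{'fx': 411.9418829000674, 'fy': 411.9418829000674, 'cx': 278.49699939359175, 'cy': 210.3114468697185, 'dist_coeffs': array([-0.04547905,  0.        ,  0.        ,  0.        ,  0.        ]), 'eye': array([0.29784624, 0.04509592, 1.47615764]), 'orientation': array([-2.97577464e+00,  2.78062589e-03, -1.57504810e+00])}
```

View pics/side0.png

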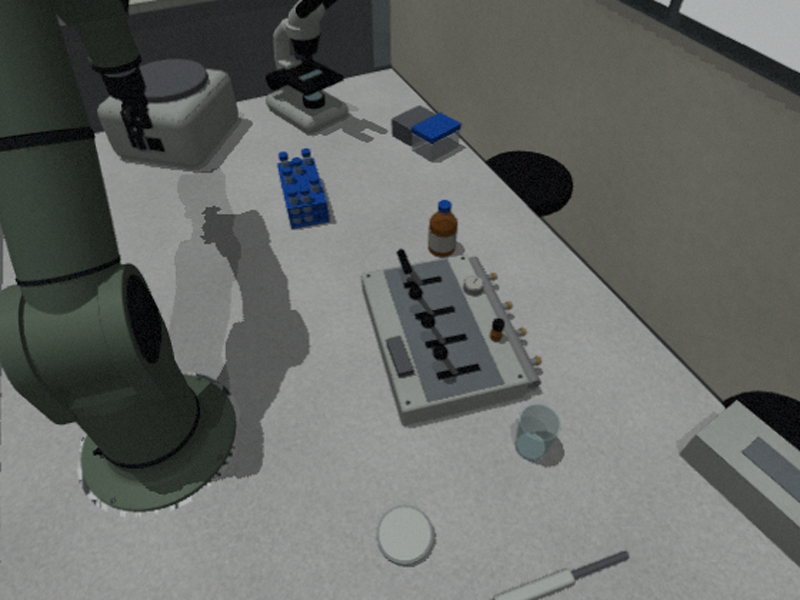

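View pics/top0.png

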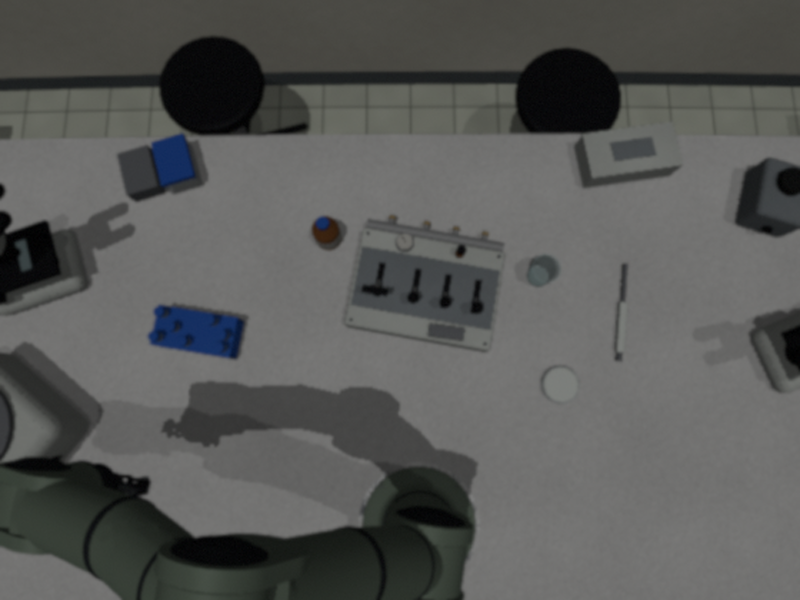

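The side view shows the ball knobs near (440,352), (428,320), (415,291) and the T-bar near (404,261). The top view shows them near (477,306), (446,300), (414,297) and (376,290), in the 800x600 scaling. I'll enlarge both.

Run:
```python
from workcell import imaging
import cv2, numpy as np
# crops in native pixels: side x245..390 y165..300 ; top x235..360 y145..250
for n,(x,y,w,h) in {"side":(245,165,144,135),"top":(235,145,128,105)}.items():
    c=imaging.grab_frame(n)["color"][y:y+h,x:x+w,::-1]
    c=cv2.convertScaleAbs(c,alpha=1.6)
    k=600//h if n=="side" else 6
    k=min(k,800//w) 
    o=cv2.resize(c,None,fx=k,fy=k,interpolation=cv2.INTER_CUBIC)
    for i in range(0,w,10): cv2.putText(o,str(x+i),(i*k,8),0,.3,(0,0,255),1); cv2.line(o,(i*k,10),(i*k,14),(0,0,255),1)
    for i in range(0,h,10): cv2.putText(o,str(y+i),(0,i*k+4),0,.3,(0,0,255),1)
    cv2.imwrite(f"pics/{n}1.png",o); print(n,k,o.shape)
```

```text
side 4 (540, 576, 3)
top 6 (630, 768, 3)
```

View pics/side1.png

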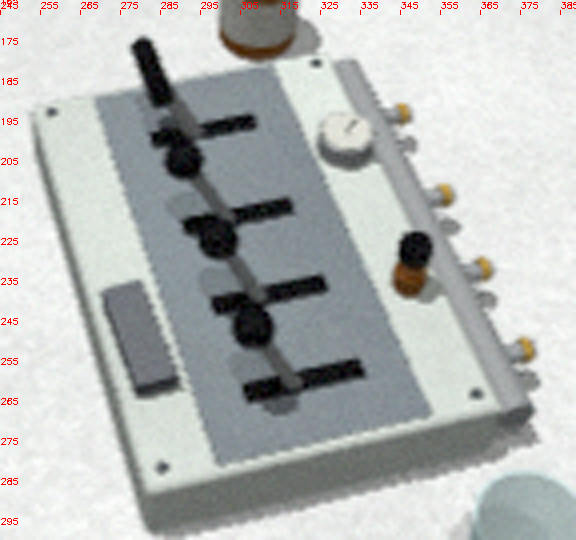

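View pics/top1.png

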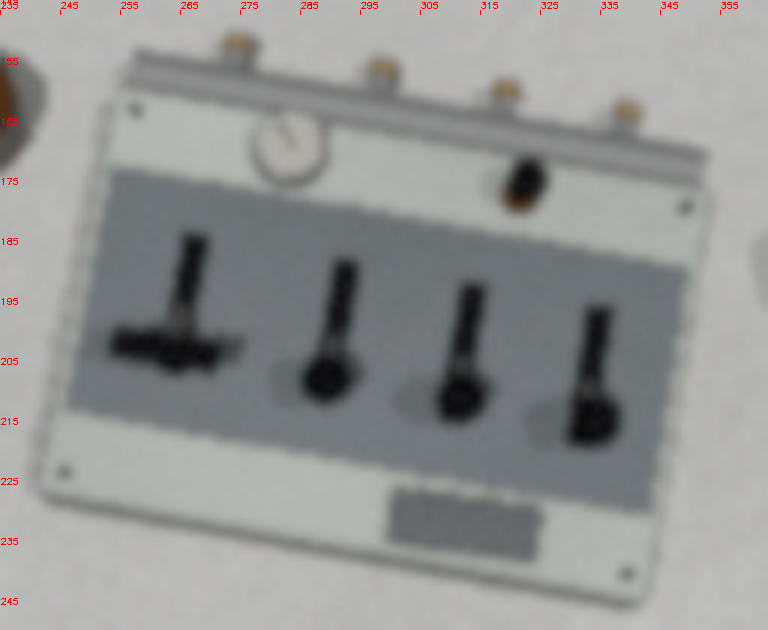

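```bash
cat > h.py <<'E'
import numpy as np, cv2
from scipy.spatial.transform import Rotation as R
def cam(f): return R.from_euler('xyz',f["orientation"]).as_matrix(), np.array(f["eye"]), np.array([[f["fx"],0,f["cx"]],[0,f["fy"],f["cy"]],[0,0,1]]), np.array(f["dist_coeffs"])
def ray(f,p):
    M,e,K,D=cam(f); u=cv2.undistortPoints(np.array([[p]],float),K,D)[0,0]; d=M@[u[0],u[1],1]; return e,d/np.linalg.norm(d)
def tri(f,g,p,q):
    A=np.zeros((3,3));b=np.zeros(3);rs=[ray(f,p),ray(g,q)]
    for e,d in rs: P=np.eye(3)-np.outer(d,d);A+=P;b+=P@e
    x=np.linalg.solve(A,b); return x,[np.linalg.norm((np.eye(3)-np.outer(d,d))@(x-e))*1e3 for e,d in rs]
def onplane(f,p,z):
    e,d=ray(f,p); return e+d*(z-e[2])/d[2]
def proj(f,X):
    M,e,K,D=cam(f); return cv2.projectPoints(np.atleast_2d((np.atleast_2d(X)-e)@M),np.zeros(3),np.zeros(3),K,D)[0][:,0]
E
python3 - <<'E'
from h import *
from workcell import imaging
s=imaging.grab_frame("side");t=imaging.grab_frame("top")
S=dict(a=(252,326),b=(218,238),c=(184,160),m=(151,71),NL=(52,112),FL=(316,63),FR=(476,394),NR=(162,467))
T=dict(a=(595,420),b=(461,398),c=(326,380),m=(164,350),NL=(64,473),FL=(136,110),FR=(686,207),NR=(628,574))
X={}
for k in S:
    p=np.array([245,165])+(np.array(S[k])+.5)/4-.5; q=np.array([235,145])+(np.array(T[k])+.5)/6-.5
    x,r=tri(s,t,p,q); X[k]=x; print(k,x.round(4),np.round(r,1))
c=np.mean([X[k] for k in("NL","FL","FR","NR")],0)
dx=X["FL"]+X["FR"]-X["NL"]-X["NR"]; dy=X["NL"]+X["FL"]-X["NR"]-X["FR"]
y1=np.arctan2(dx[1],dx[0]);y2=np.arctan2(-dy[0],dy[1]);print(c,np.degrees([y1,y2]),np.linalg.norm(dx)/2,np.linalg.norm(dy)/2)
yaw=np.arctan2(*(lambda v:(v[1],v[0]))(np.array([dx[0]+dy[1],dx[1]-dy[0]])))
Rz=np.array([[np.cos(yaw),-np.sin(yaw)],[np.sin(yaw),np.cos(yaw)]])
for k in "abcm": print(k,"console",(Rz.T@(X[k][:2]-c[:2])*1e3).round(1),X[k][2])
for k,y in zip("abcm",(-.125,-.05,.025,.115)): print(k,"expected",(c[:2]+Rz@[-.0435,y]).round(4), "thrown",(c[:2]+Rz@[.0435,y]).round(4))
E
```

```text
a [ 0.5063 -0.1337  0.1378] [0.4 0.4]
b [ 0.5193 -0.0605  0.1383] [0.1 0.1]
c [0.5303 0.0133 0.1367] [0.5 0.5]
m [0.5475 0.1024 0.1373] [0.5 0.5]
NL [0.49   0.1631 0.0622] [1. 1.]
FL [0.7064 0.1226 0.0609] [0.6 0.6]
FR [ 0.6457 -0.2013  0.0605] [0.2 0.2]
NR [ 0.4294 -0.1607  0.0618] [0.3 0.3]
[ 0.567887   -0.01907306  0.06135822] [-10.61651189 -10.61477843] 0.22012786015531077 0.3295628505956335
a console [ -39.4 -124. ] 0.13783893265912991
b console [-40.1 -49.7] 0.13831091034733575
c console [-42.9  24.9] 0.13672813465485012
m console [-42.4 115.7] 0.1372855867543337
a expected [ 0.5021 -0.1339] thrown [ 0.5876 -0.1499]
b expected [ 0.5159 -0.0602] thrown [ 0.6014 -0.0762]
c expected [0.5297 0.0135] thrown [ 0.6152 -0.0025]
m expected [0.5463 0.102 ] thrown [0.6318 0.0859]
```

The triangulated heights (knobs at 137 mm, deck at 61 mm) and the spacings match the text. The console centre is at (0.568, -0.019) with a yaw of -10.6°. I'm moving with the fingers shut, passing above everything.

Call:
{"name": "send_rows", "arguments": {"plan": "-0.302 -0.163 0 0 0 -2.6 0; -0.302 -0.163 0 0 0 -2.6 0; -0.302 -0.163 0 0 0 -2.6 0; -0.302 -0.163 0 0 0 -2.6 0; -0.302 -0.163 0 0 0 -2.6 0; -0.302 -0.163 0 0 0 -2.6 0; -0.302 -0.163 0 0 0 -2.6 0; -0.302 -0.163 0 0 0 -2.6 0; -0.302 -0.163 0 0 0 -2.6 0; -0.302 -0.163 0 0 0 -2.6 0", "grip_force": 20}}

```text
clock: 1.13
position: [0.4026, 0.3777, 0.2314]
tool_rot: [-3.141, 0.001, 2.95]
force: [-0.7, -0.0, -0.6]
grip_width: -0.0004
finger_force: 0.0
```

Call:
{"name": "send_rows", "arguments": {"plan": "-0.144 -0.335 0 0 0 0 0; -0.144 -0.335 0 0 0 0 0; -0.144 -0.335 0 0 0 0 0; -0.144 -0.335 0 0 0 0 0; -0.144 -0.335 0 0 0 0 0; -0.144 -0.335 0 0 0 0 0; -0.144 -0.335 0 0 0 0 0; -0.144 -0.335 0 0 0 0 0; -0.144 -0.335 0 0 0 0 0; -0.144 -0.335 0 0 0 0 0"}}

```text
clock: 1.97
position: [0.4801, 0.0196, 0.2315]
tool_rot: [-3.14, 0.001, 2.95]
force: [0.1, -1.4, 0.1]
grip_width: -0.0005
finger_force: 0.0
```

```bash
cat >> h.py <<'E'
def con(s=None):
    from workcell import observe
    s=s or observe(); y=np.radians(-10.615); Z=np.array([[np.cos(y),-np.sin(y)],[np.sin(y),np.cos(y)]])
    p=np.array(s["position"]); print("console mm",(Z.T@(p[:2]-[.5679,-.0191])*1e3).round(1),"z",(p[2]*1e3).round(1),"F xyz console",(Z.T@np.array(s["force"])[:2]).round(2),round(s["force"][2],2),"yaw",np.degrees(s["tool_rot"][2]).round(2),"t",s["clock"])
E
python3 -c "from h import *;con()"
```

```text
console mm [-93.4  21.8] z 231.5 F xyz console [ 0.36 -1.39] 0.14 yaw 169.03 t 1.9667
```

Call:
{"name": "send_rows", "arguments": {"plan": "0 0.003 0.04 0 0 -0.35 0; 0 0.003 0.08 0 0 -0.35 0; 0 0.003 0.107 0 0 -0.35 0; 0 0.003 0.107 0 0 -0.35 0; -0.015 0.003 0.107 0 0 -0.35 0; -0.023 0.003 0.107 0 0 -0.35 0; -0.023 0.003 0.107 0 0 -0.35 0; -0.023 0.003 0.107 0 0 -0.35 0"}}

```text
clock: 2.63
position: [0.5031, 0.0239, 0.1253]
tool_rot: [3.141, 0.001, 2.962]
force: [-0.0, -1.1, 0.5]
grip_width: 0.0002
finger_force: 0.0
```

Run:
```python
from h import *;con()
from workcell import imaging
f=imaging.grab_frame("side")["color"][150:300,230:400,::-1]
cv2.imwrite("pics/c0.png",cv2.resize(cv2.convertScaleAbs(f,alpha=1.6),None,fx=4,fy=4,interpolation=cv2.INTER_CUBIC))
con()
```

```text
console mm [-71.6  30.3] z 125.3 F xyz console [ 0.16 -1.04] 0.53 yaw 169.73 t 2.6333
console mm [-72.1  30.2] z 125.2 F xyz console [-0.33 -1.22] 0.46 yaw 169.73 t 2.6833
```

View pics/c0.png

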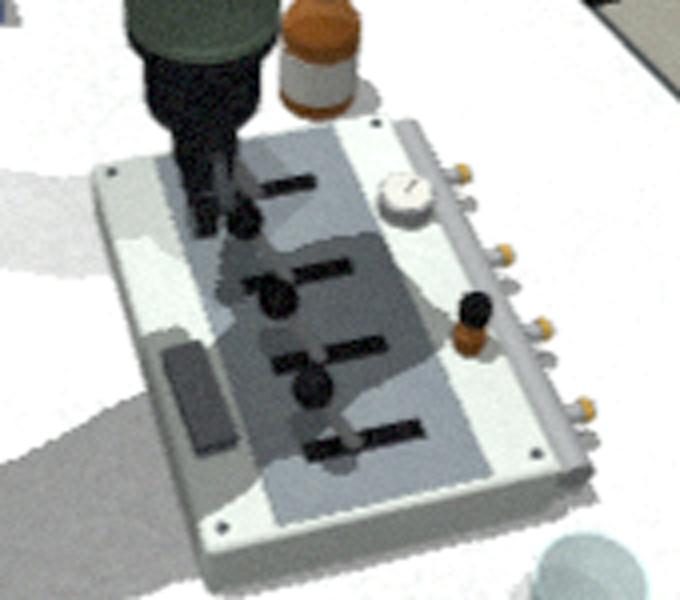

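The shut fingers sit just on the robot's side of knob c, around (205,220), with the knob at (243,217). Next I'll probe lever c.

Call:
{"name": "send_rows", "arguments": {"plan": "0 -0.005 0 0 0 0.3 0; -0.004 -0.005 0 0 0 0.3 0; -0.008 -0.005 0 0 0 0.3 0; -0.012 -0.005 0 0 0 0.3 0; -0.014 -0.005 0 0 0 0.3 0; -0.016 -0.005 0 0 0 0.3 0; -0.018 -0.005 0 0 0 0.3 0; -0.018 -0.005 0 0 0 0.3 0; -0.018 -0.005 0 0 0 0.3 0"}}

```text
clock: 3.43
position: [0.5184, 0.0155, 0.1239]
tool_rot: [-3.141, -0.003, 2.957]
force: [-9.0, 1.6, 2.9]
grip_width: -0.0001
finger_force: 4.7
```

```bash
python3 -c "from h import *;con()"
```

```text
console mm [-55.1  24.9] z 123.9 F xyz console [-9.18 -0.12] 2.88 yaw 169.43 t 3.4333
```

Lever c stiffens at 9 N, so it's blocked. I'm easing off and trying b.

Call:
{"name": "send_rows", "arguments": {"plan": "0.02 0 0 0 0 0 0; 0.024 -0.035 0 0 0 0 0; 0.024 -0.075 0 0 0 0 0; 0.02 -0.075 0 0 0 0 0; 0.014 -0.075 0 0 0 0 0; 0.009 -0.075 0 0 0 0 0; 0.005 -0.075 0 0 0 0 0; 0.002 -0.075 0 0 0 0 0; 0 -0.075 0 0 0 0 0; 0 -0.075 0 0 0 0 0"}}

```text
clock: 4.27
position: [0.505, -0.0572, 0.1238]
tool_rot: [-3.141, -0.003, 2.959]
force: [-9.4, 1.0, 4.3]
grip_width: -0.0001
finger_force: 4.9
```

```bash
python3 -c "from h import *;con()"
```

```text
console mm [-54.8 -49.1] z 123.8 F xyz console [-9.43 -0.76] 4.29 yaw 169.51 t 4.2667
```

Lever b is blocked too, so I'm trying a.

Call:
{"name": "send_rows", "arguments": {"plan": "0.02 0 0 0 0 0 0; 0.024 -0.035 0 0 0 0 0; 0.024 -0.075 0 0 0 0 0; 0.02 -0.075 0 0 0 0 0; 0.014 -0.075 0 0 0 0 0; 0.009 -0.075 0 0 0 0 0; 0.005 -0.075 0 0 0 0 0; 0.002 -0.075 0 0 0 0 0; 0 -0.075 0 0 0 0 0; 0 -0.075 0 0 0 0 0"}}

```text
clock: 5.1
position: [0.4924, -0.1313, 0.1242]
tool_rot: [3.141, -0.0, 2.958]
force: [-1.7, 1.4, 0.6]
grip_width: -0.0003
finger_force: 0.9
```

```bash
python3 -c "from h import *;con()"
```

```text
console mm [ -53.5 -124.2] z 124.2 F xyz console [-1.95  1.04] 0.55 yaw 169.5 t 5.1
```

Lever a is free (2 N), so I'm throwing it.

Call:
{"name": "send_rows", "arguments": {"plan": "-0.005 0 0 0 0 0 0; -0.012 0 0 0 0 0 0; -0.02 0 0 0 0 0 0; -0.028 0 0 0 0 0 0; -0.036 0 0 0 0 0 0; -0.044 0 0 0 0 0 0; -0.052 0 0 0 0 0 0; -0.059 0 0 0 0 0 0; -0.065 0 0 0 0 0 0; -0.065 0 0 0 0 0 0"}}

```text
clock: 5.93
position: [0.5569, -0.1442, 0.1242]
tool_rot: [-3.142, 0.001, 2.957]
force: [-0.5, 0.8, -0.9]
grip_width: -0.0001
finger_force: 0.1
```

```bash
python3 -c "from h import *;con()"
```

```text
console mm [  12.2 -125. ] z 124.2 F xyz console [-0.61  0.69] -0.87 yaw 169.42 t 5.9333
```

Call:
{"name": "send_rows", "arguments": {"plan": "-0.002 0 0 0 0 0 0; -0.004 0 0 0 0 0 0; -0.006 0 0 0 0 0 0; -0.006 0 0 0 0 0 0; -0.006 0 0 0 0 0 0"}}

```text
clock: 6.35
position: [0.5617, -0.1451, 0.1244]
tool_rot: [-3.142, 0.0, 2.957]
force: [-0.5, 0.6, -0.3]
grip_width: 0.0002
finger_force: 0.5
```

```bash
python3 -c "from h import *;con()"
```

```text
console mm [  17.1 -125. ] z 124.4 F xyz console [-0.56  0.51] -0.3 yaw 169.43 t 6.35
```

Call:
{"name": "send_rows", "arguments": {"plan": "-0.002 0 0 0 0 0 0; -0.003 0 0 0 0 0 0; -0.004 0 0 0 0 0 0; -0.004 0 0 0 0 0 0; -0.004 0 0 0 0 0 0"}}

```text
clock: 6.77
position: [0.5653, -0.1458, 0.1241]
tool_rot: [-3.142, -0.001, 2.957]
force: [-4.4, 1.3, -2.5]
grip_width: 0.0001
finger_force: 2.2
```

Run:
```python
from h import *;con()
from workcell import imaging
f=imaging.grab_frame("side")["color"][150:300,230:400,::-1]
cv2.imwrite("pics/a1.png",cv2.resize(cv2.convertScaleAbs(f,alpha=1.6),None,fx=4,fy=4,interpolation=cv2.INTER_CUBIC))
```

```text
console mm [  20.7 -125. ] z 124.1 F xyz console [-4.53  0.47] -2.51 yaw 169.42 t 6.7667
```

View pics/a1.png

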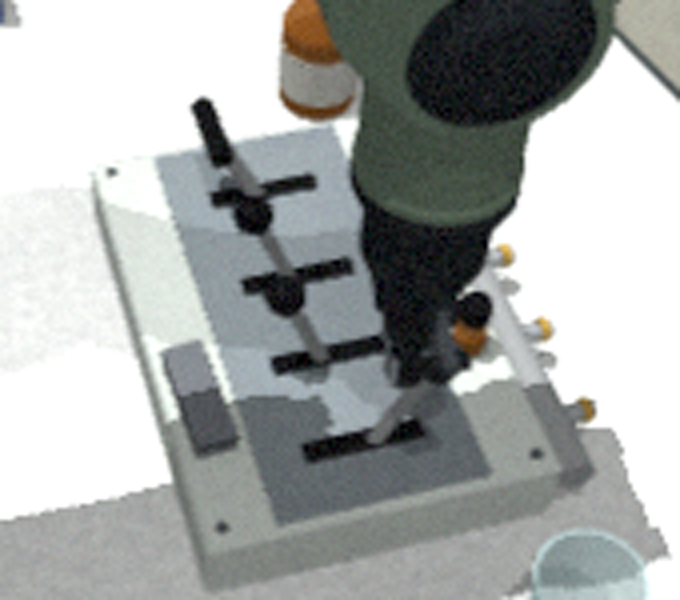

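Lever a lies over at its stop, with its knob near (440,360), clear of the vial. Back to b.

Call:
{"name": "send_rows", "arguments": {"plan": "0.04 0 0 0 0 0 0; 0.08 0 0 0 0 0 0; 0.1 0 0 0 0 0 0; 0.1 0.02 0 0 0 0 0; 0.1 0.06 0 0 0 0 0; 0.098 0.075 0 0 0 0 0; 0.09 0.075 0 0 0 0 0; 0.085 0.075 0 0 0 0 0; 0.08 0.075 0 0 0 0 0; 0.078 0.075 0 0 0 0 0"}}

```text
clock: 7.65
position: [0.5027, -0.0587, 0.1243]
tool_rot: [-3.141, -0.001, 2.956]
force: [-8.6, 1.9, 5.7]
grip_width: 0.0
finger_force: 4.2
```

Call:
{"name": "send_rows", "arguments": {"plan": "-0.002 0 0 0 0 0 0; -0.004 0 0 0 0 0 0; -0.004 0 0 0 0 0 0; -0.004 0 0 0 0 0 0"}}

```text
clock: 7.98
position: [0.5051, -0.0594, 0.1239]
tool_rot: [-3.141, -0.003, 2.955]
force: [-9.1, 3.0, 4.6]
grip_width: 0.0001
finger_force: 5.2
```

```bash
python3 -c "from h import *;con()"
```

```text
console mm [-54.3 -51.2] z 123.9 F xyz console [-9.48  1.32] 4.61 yaw 169.33 t 7.9833
```

Lever b is still blocked, so I'm trying c.

Call:
{"name": "send_rows", "arguments": {"plan": "0.02 0 0 0 0 0 0; 0.024 0.035 0 0 0 0 0; 0.024 0.076 0 0 0 0 0; 0.02 0.076 0 0 0 0 0; 0.014 0.076 0 0 0 0 0; 0.009 0.076 0 0 0 0 0; 0.005 0.076 0 0 0 0 0; 0.002 0.076 0 0 0 0 0; 0 0.076 0 0 0 0 0; 0 0.076 0 0 0 0 0"}}

```text
clock: 8.82
position: [0.5207, 0.0153, 0.1242]
tool_rot: [-3.141, -0.0, 2.956]
force: [-1.9, -0.9, 0.9]
grip_width: 0.0002
finger_force: 1.1
```

```bash
python3 -c "from h import *;con()"
```

```text
console mm [-52.7  25.1] z 124.2 F xyz console [-1.68 -1.26] 0.88 yaw 169.34 t 8.8167
```

Lever c is free, so I'm throwing it to the same depth as a.

Call:
{"name": "send_rows", "arguments": {"plan": "-0.005 0 0 0 0 0 0; -0.012 0 0 0 0 0 0; -0.02 0 0 0 0 0 0; -0.028 0 0 0 0 0 0; -0.036 0 0 0 0 0 0; -0.044 0 0 0 0 0 0; -0.052 0 0 0 0 0 0; -0.059 0 0 0 0 0 0; -0.065 0 0 0 0 0 0; -0.067 0 0 0 0 0 0"}}

```text
clock: 9.65
position: [0.5872, 0.0037, 0.1241]
tool_rot: [-3.142, -0.0, 2.957]
force: [-2.3, 0.8, -1.4]
grip_width: -0.0003
finger_force: 1.1
```

Call:
{"name": "send_rows", "arguments": {"plan": "-0.002 0 0 0 0 0 0; -0.004 0 0 0 0 0 0; -0.006 0 0 0 0 0 0; -0.006 0 0 0 0 0 0; -0.006 0 0 0 0 0 0"}}

```text
clock: 10.07
position: [0.5922, 0.0029, 0.1243]
tool_rot: [-3.142, -0.0, 2.957]
force: [-2.2, 0.8, -0.8]
grip_width: -0.0002
finger_force: 1.3
```

```bash
python3 -c "from h import *;con()"
```

```text
console mm [19.9 26.1] z 124.3 F xyz console [-2.35  0.41] -0.81 yaw 169.43 t 10.0667
```

Call:
{"name": "send_rows", "arguments": {"plan": "-0.001 0 0 0 0 0 0; -0.002 0 0 0 0 0 0; -0.002 0 0 0 0 0 0; -0.002 0 0 0 0 0 0"}}

```text
clock: 10.4
position: [0.5937, 0.0026, 0.124]
tool_rot: [-3.141, -0.001, 2.957]
force: [-5.3, 1.8, -2.5]
grip_width: -0.0001
finger_force: 2.9
```

```bash
python3 -c "from h import *;con()"
```

```text
console mm [21.4 26.1] z 124.0 F xyz console [-5.52  0.85] -2.49 yaw 169.43 t 10.4
```

Lever c is at its stop. Now back and over to b.

Call:
{"name": "send_rows", "arguments": {"plan": "0.04 0 0 0 0 0 0; 0.08 0 0 0 0 0 0; 0.1 0 0 0 0 0 0; 0.1 -0.02 0 0 0 0 0; 0.1 -0.06 0 0 0 0 0; 0.098 -0.076 0 0 0 0 0; 0.09 -0.076 0 0 0 0 0; 0.085 -0.076 0 0 0 0 0; 0.08 -0.076 0 0 0 0 0; 0.078 -0.076 0 0 0 0 0"}}

```text
clock: 11.23
position: [0.5044, -0.0573, 0.1243]
tool_rot: [3.141, -0.0, 2.958]
force: [-4.1, 1.3, 2.0]
grip_width: 0.0001
finger_force: 1.8
```

Call:
{"name": "send_rows", "arguments": {"plan": "-0.002 0 0 0 0 0 0; -0.003 0 0 0 0 0 0; -0.003 0 0 0 0 0 0; -0.003 0 0 0 0 0 0"}}

```text
clock: 11.57
position: [0.5066, -0.0581, 0.1242]
tool_rot: [3.142, -0.0, 2.957]
force: [-2.0, 2.2, 0.7]
grip_width: 0.0
finger_force: 1.1
```

```bash
python3 -c "from h import *;con()"
```

```text
console mm [-53.1 -49.6] z 124.2 F xyz console [-2.37  1.79] 0.66 yaw 169.45 t 11.5667
```

Lever b is now free.

Call:
{"name": "send_rows", "arguments": {"plan": "-0.005 0 0 0 0 0 0; -0.012 0 0 0 0 0 0; -0.02 0 0 0 0 0 0; -0.028 0 0 0 0 0 0; -0.036 0 0 0 0 0 0; -0.044 0 0 0 0 0 0; -0.052 0 0 0 0 0 0; -0.059 0 0 0 0 0 0; -0.065 0 0 0 0 0 0; -0.067 0 0 0 0 0 0"}}

```text
clock: 12.4
position: [0.5733, -0.0709, 0.1241]
tool_rot: [-3.142, -0.0, 2.957]
force: [-1.6, 0.4, -1.2]
grip_width: 0.0002
finger_force: 1.3
```

Call:
{"name": "send_rows", "arguments": {"plan": "-0.002 0 0 0 0 0 0; -0.004 0 0 0 0 0 0; -0.006 0 0 0 0 0 0; -0.007 0 0 0 0 0 0; -0.007 0 0 0 0 0 0; -0.007 0 0 0 0 0 0"}}

```text
clock: 12.9
position: [0.5791, -0.072, 0.1242]
tool_rot: [-3.142, -0.0, 2.957]
force: [-4.7, 0.4, -2.4]
grip_width: -0.0002
finger_force: 2.3
```

```bash
python3 -c "from h import *;con()"
```

```text
console mm [ 20.8 -49.9] z 124.2 F xyz console [-4.73 -0.5 ] -2.4 yaw 169.43 t 12.9
```

Call:
{"name": "send_rows", "arguments": {"plan": "0.04 0 0 0 0 0 0; 0.08 0 0 0 0 0 0; 0.105 0 0 0 0 0 0; 0.105 0.04 0 0 0 0 0.03; 0.105 0.08 0 0 0 0 0.03; 0.105 0.12 0 0 0 0 0.03; 0.105 0.16 0.002 0 0 0 0.03; 0.105 0.165 0.004 0 0 0 0.03; 0.105 0.165 0.004 0 0 0 0.03; 0.105 0.165 0.004 0 0 0 0.03"}}

```text
clock: 13.73
position: [0.5068, 0.1093, 0.1205]
tool_rot: [3.142, 0.001, 2.958]
force: [0.2, -0.7, -0.2]
grip_width: 0.0299
finger_force: 0.0
```

Run:
```python
from h import *;con()
from workcell import imaging
f=imaging.grab_frame("side")["color"][140:300,230:400,::-1]
g=imaging.grab_frame("top")["color"][135:255,225:370,::-1]
a=cv2.resize(cv2.convertScaleAbs(f,alpha=1.6),(400,376),interpolation=cv2.INTER_CUBIC);b=cv2.resize(cv2.convertScaleAbs(g,alpha=1.6),(400,331),interpolation=cv2.INTER_CUBIC)
cv2.imwrite("pics/m0.png",np.hstack([a,cv2.copyMakeBorder(b,0,45,0,0,0)]))
```

```text
console mm [-83.7 115. ] z 120.5 F xyz console [ 0.31 -0.66] -0.25 yaw 169.47 t 13.7333
```

View pics/m0.png

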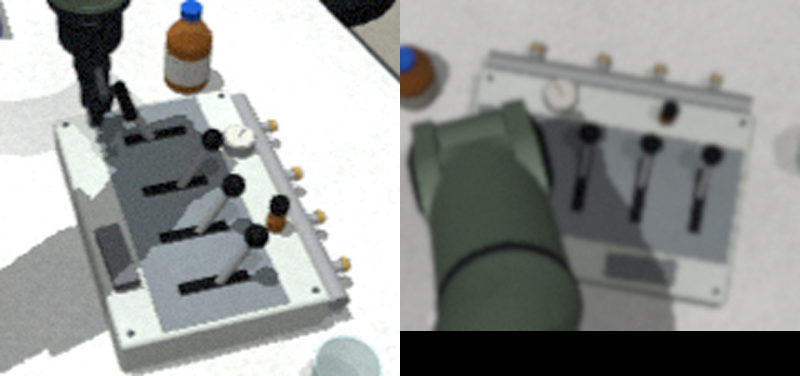

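All three ball levers lie over in both views, with their knobs at the far ends near (212,139), (233,184) and (257,236) in the left image. The fingers stand behind the T-bar, so I'm probing the main lever gently.

Call:
{"name": "send_rows", "arguments": {"plan": "-0.01 0 0 0 0 0 0.03; -0.016 0 0 0 0 0 0.03; -0.02 0 0 0 0 0 0.03; -0.024 0 0 0 0 0 0.03; -0.027 0 0 0 0 0 0.03; -0.03 0 0 0 0 0 0.03; -0.033 0 0 0 0 0 0.03; -0.035 0 0 0 0 0 0.03; -0.035 0 0 0 0 0 0.03; -0.035 0 0 0 0 0 0.03"}}

```text
clock: 14.67
position: [0.5409, 0.103, 0.1202]
tool_rot: [-3.142, 0.0, 2.957]
force: [-1.1, -0.2, -0.1]
grip_width: 0.0301
finger_force: 0.9
```

```bash
python3 -c "from h import *;con()"
```

```text
console mm [-49. 115.] z 120.2 F xyz console [-1.04 -0.38] -0.14 yaw 169.43 t 14.6667
```

Call:
{"name": "send_rows", "arguments": {"plan": "-0.005 0 0 0 0 0 0.03; -0.012 0 0 0 0 0 0.03; -0.02 0 0 0 0 0 0.03; -0.028 0 0 0 0 0 0.03; -0.036 0 0 0 0 0 0.03; -0.044 0 0 0 0 0 0.03; -0.052 0 0 0 0 0 0.03; -0.059 0 0 0 0 0 0.03; -0.065 0 0 0 0 0 0.03; -0.069 0 0 0 0 0 0.03"}}

```text
clock: 15.5
position: [0.6092, 0.09, 0.12]
tool_rot: [-3.141, -0.0, 2.957]
force: [-3.1, 0.3, -2.8]
grip_width: 0.03
finger_force: 1.7
```

Call:
{"name": "send_rows", "arguments": {"plan": "-0.002 0 0 0 0 0 0.03; -0.004 0 0 0 0 0 0.03; -0.004 0 0 0 0 0 0.03; -0.004 0 0 0 0 0 0.03"}}

```text
clock: 15.83
position: [0.6125, 0.0896, 0.1203]
tool_rot: [-3.142, 0.0, 2.957]
force: [-2.7, -0.1, -1.3]
grip_width: 0.03
finger_force: 1.3
```

```bash
python3 -c "from h import *;con()"
```

```text
console mm [ 23.9 115.1] z 120.3 F xyz console [-2.61 -0.6 ] -1.32 yaw 169.42 t 15.8333
```

Call:
{"name": "send_rows", "arguments": {"plan": "-0.001 0 0 0 0 0 0.03; -0.002 0 0 0 0 0 0.03; -0.002 0 0 0 0 0 0.03; -0.002 0 0 0 0 0 0.03"}}

```text
clock: 16.17
position: [0.6143, 0.0893, 0.1202]
tool_rot: [-3.142, -0.001, 2.957]
force: [-5.0, 1.2, -1.4]
grip_width: 0.03
finger_force: 2.5
```

```bash
python3 -c "from h import *;con()"
```

```text
console mm [ 25.7 115.1] z 120.2 F xyz console [-5.13  0.27] -1.39 yaw 169.43 t 16.1667
```

The main lever is at its stop. I'm drawing back and lifting clear, then checking.

Call:
{"name": "send_rows", "arguments": {"plan": "0.04 0 0 0 0 0 0.03; 0.08 0 0 0 0 0 0.03; 0.115 0 0 0 0 0 0.03; 0.12 0 -0.04 0 0 0 0.03; 0.12 0.03 -0.08 0 0 0 0.03; 0.12 0.07 -0.12 0 0 0 0.03; 0.12 0.11 -0.13 0 0 0 0.03; 0.12 0.15 -0.13 0 0 0 0.03; 0.12 0.15 -0.13 0 0 0 0.03; 0.12 0.15 -0.13 0 0 0 0.03"}}

```text
clock: 17.0
position: [0.5247, 0.2639, 0.2513]
tool_rot: [3.138, 0.002, 2.962]
force: [0.2, 0.7, 0.0]
grip_width: 0.0301
finger_force: 0.0
```

Run:
```python
from h import *;con()
from workcell import imaging
f=imaging.grab_frame("side")["color"][140:300,230:400,::-1]
g=imaging.grab_frame("top")["color"][135:255,225:370,::-1]
a=cv2.resize(cv2.convertScaleAbs(f,alpha=1.6),(400,376),interpolation=cv2.INTER_CUBIC);b=cv2.resize(cv2.convertScaleAbs(g,alpha=1.6),(400,331),interpolation=cv2.INTER_CUBIC)
cv2.imwrite("pics/end.png",np.hstack([a,cv2.copyMakeBorder(b,0,45,0,0,0)]))
```

```text
console mm [-94.6 270.2] z 251.3 F xyz console [0.1  0.77] 0.05 yaw 169.71 t 17.0
```

View pics/end.png

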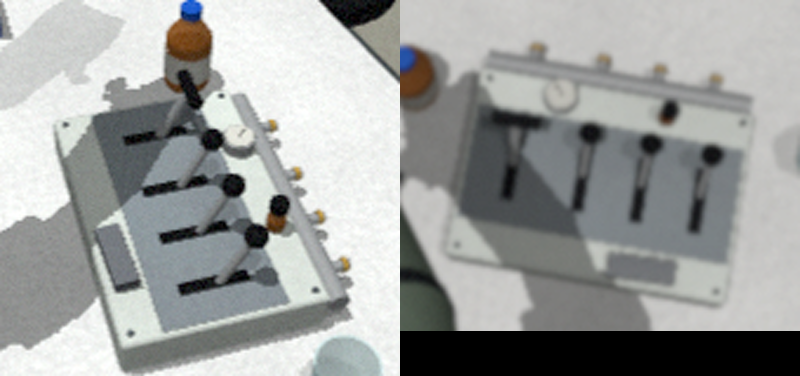

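All four levers lie over, with the T-bar at (190,88) and the knobs at (212,139), (233,184) and (257,236). The vial, slide box, bottle and beaker haven't moved, and the arm is clear.

```bash
python3 -c "from workcell import bot;print(bot.job_done())"
```

```text
the job is handed in; nothing more can be done
None
```

I threw all four levers to their stops in the order a, c, b, then main, with no push read above about 10 N; the final pictures showed the objects near the console unmoved and the arm clear, and I handed the job in at about 17 s (no verdict came back).

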